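Load a tin into the one-way tin rack

TASK

Put the loose tin away in the tin rack: stand it on the rack's front sill, slide it upright through the two sprung flaps, and with it press the tin that is already in the lane gently home against the rubber buffer until both flaps have swung shut behind the new tin; then let go. The tins dent easily, so feel for the buffer and never press them together with more than 20 N, and leave the jar, the timer and the shaker where they stand.

Things in the scene. Friction and masses are not known exactly. Their poses are not given: they have to be found in the camera images.
- tin: the loose tin to load: upright round food tin, 57.4 mm diameter (the rim), 72 mm tall, about 0.18 kg; it stands on the worktop outside the rack. Origin: centre of its underside, z up. Gripped lightly, or pressed down on the floor while it slides, it can pivot between the fingers: grip it firmly and slide it lightly.
- rack: low one-lane tin rack, fixed to the worktop: wooden base board 236 x 104 mm, 8 mm thick, which is the lane's floor; steel rails, tops 30 mm above the worktop. Origin: on the worktop, midway between the two flap hinges; +x runs into the lane away from the open mouth, y across it (left +), z up. Board from x = -81 to +155 mm. Lane rails are 60 mm apart from x = 24 mm on (tin 57.4 mm).
- sill (a point): middle of the rack's front sill, on its floor (rack x = -42 mm, 8 mm above the worktop): the place to stand the tin. Rails on both sides narrow from 84 mm apart at rack x = -68 to 63 mm at x = -6. Axes as the rack's.
- keeper (a point): underside of the front end of the flat steel keeper strip (rack x = 9 mm, 86 mm above the worktop). 18 mm wide, turned-up tip 94 mm high, it runs from here to the back over the lane's middle: no tin can be lowered in from above. Grip the tin across the lane with fingertips 33 to 45 mm above the worktop: the fingers then straddle the strip and clear the rails.
- home (a point): on the lane's floor, rack x = 34 mm: the new tin's centre when both tins just touch the unpressed buffer. The flaps clear it only when pressed on to about x = 35 to 36 mm, with 4 to 12 N at the buffer: more if it stands to one side (that side's flap then hangs longest). Flaps and friction add 1 to 4 N at the hand. Let go, it eases back to x = 26 to 35 mm.
- buffer_face (a point): middle of the free face of the sprung rubber buffer that ends the lane (rack x = 120 mm, 44 mm above the worktop, a plate 46 mm wide reaching from 16 to 72 mm above the worktop); stiffness about 6 N per mm, towards +x. The point stays at the unpressed face.
- tin_in: a second tin of the same kind and size, already standing in the rack's lane somewhere between the flaps and the buffer, free to slide along the lane. Origin: centre of its underside.
- flap_left (a joint): left flap (+y side of the rack): steel plate 20 mm long from its hinge, from 10 to 29 mm above the worktop, on an upright hinge 34 mm left of the lane's middle; its free tip is 14 mm from the middle when shut. 0 = shut (straight across the lane), grows to about 1.6 rad as it swings inwards; it cannot swing outwards. A light spring (under 1 N at the tip) shuts it.
- flap_right (a joint): right flap (-y side of the rack), mirror image of the left one; 0 = shut, grows to about 1.6 rad inwards
- spice: spice jar with a green cap, 46 mm diameter, 106 mm tall, bystander. Origin: centre of its underside.
- timer: round kitchen timer with a red top, 66 mm diameter, 55 mm tall, bystander. Origin: centre of its underside.
- shaker: salt shaker, 44 mm diameter, 90 mm tall, bystander. Origin: centre of its underside.
Things that resemble listed ones, but are neither listed nor needed, are in the scene too. What is shaped like the tin_in but turquoise or yellow is not meant.

How it is judged:
By the outcome, as a careful person would: the job done as asked, in the order asked, and still so for the second after the job is handed in, with the robot touching nothing.
It also fails if it takes over 72 s, if anything falls off the work surface, if the arm or the gripper's body presses on something with over 40 N, if the wrist force passes 120 N, or if a joint passes its speed limit or range.

ROBOT

A 6-joint arm with a two-finger parallel gripper is mounted at the origin on a cart in front of the work surface, level with it; the furniture and walls round the work are solid. World frame = base frame: x ahead of the robot, y to its left, z up, the work surface at z = 0. Lengths are in m, angles in degrees, forces in N, time in s.
With the tool pointing down it reaches from about 0.325 to 0.85 m from the base axis. Payload 15.5 kg.
Tool frame: the origin (TCP) lies at the very end of the fingers, on their centre line; the grasp point (between the pads) lies arm.grip_depth behind it (arm.grip_depth is the distance from the TCP to the grasp point, in m); z points along the fingers, y is the line along which they close (so a half turn about z gives the same grasp; the last joint's range is limited). The gripper opens to 91 mm and grips with 3 to 60 N. Pads are 32 mm wide; open, the fingers measure 118 mm over their backs; the gripper's body (76 mm by 178 mm) begins 60 mm behind the grasp point.
Start: joints at [66.549, 28.281, 77.091, -0, 74.628, -5.472], TCP at [0.193, 0.594, 0.214] pointing down, gripper open.
Joint ranges: [-166.48, 166.48], [-47.26, 123.95], [12.59, 153.08], [-70.14, 250.14], [6.76, 159.57], [-176.63, 176.63]. Speed limits (degrees/s): [108.29, 108.29, 147.25, 172.46, 172.46, 172.46].

INTERFACE

Orientations are given as a 3x3 rotation matrix whose columns are the frame's x, y, z axes.
In Python, from rig import arm gives the robot as it stands. Calls block until the motion is done:
- arm.move_to(position, orientation): joint-space move of the TCP to a pose.
- arm.move_l(position, orientation=None, feed=0.15): straight line of the TCP; orientation=None keeps the orientation; feed is the mean speed in m/s.
- arm.move_joints(angles): joint-space move.
- arm.grip(opening): finger opening in m; the grip force is fixed at half the most; returns when the fingers have stopped.
- arm.sleep(seconds).
- arm.solve_ik(position, orientation): joint angles nearest the present ones, or None.
- arm.snapshot(name): name is "scene" or "side" or "wrist"; returns the picture (480x640x3 uint8, red, green, blue); there is no depth.
- arm.get_calibration(name): a dict with "intrinsics" (3x3 intrinsics, pixels), "cam_to_world" (4x4, takes a point from camera to world coordinates). Camera axes: x right, y down, z forward; pixel columns grow to the right and rows downward; lengths in m; the calibration is good to about 2 mm. A picture is of the moment at which its call begins: read the wrist's pose just before it. get_calibration takes no time and is no camera call; for the wrist camera it gives the pose at the moment of the call.
A pose or a line that the arm cannot do raises arm.Unreachable and nothing moves.
- arm.sign_off(): hands the job in; it is judged then, once.
Readings, each from a call of its own:
- arm.current_t(): time.
- arm.current_joint_positions(): joint angles.
- arm.current_dq(): joint speeds.
- arm.current_tau(): joint torques, N m.
- arm.current_ee_pos(): TCP position.
- arm.current_tool_rot(): TCP orientation.
- arm.current_force(): force on the tool from outside, world axes, zero at the start.
- arm.current_torque(): the same for the moment, N m.
- arm.current_width(): finger opening in m.
- arm.current_grasp_force(): force on a finger pad.
Only numpy, scipy, OpenCV 4.12 (cv2) and the standard library are available. Lean on these libraries where they do the work, as an engineer would, in place of code of your own. Each camera call takes 0.05 s, during which the arm holds its last target. There are 200 camera calls.

## Working session

There is one attempt and no reset: what is moved stays moved. The work goes in short steps, each a Python script; the robot and the scene stay as the last script left them, time stands still between calls to the robot, and variables do not carry over. Pictures are saved under pics/ and viewed, at most 13 in all, crops included, and the job is handed in when it is done.

```bash
ls; mkdir -p pics; python3 - <<'E'
from rig import arm
import cv2,numpy as np
for n in ("scene","side"):
    im=arm.snapshot(n); cv2.imwrite(f"pics/{n}0.png",im[:,:,::-1])
    c=arm.get_calibration(n); print(n,c["intrinsics"].tolist(),np.round(c["cam_to_world"],4).tolist())
print(arm.grip_depth,arm.current_t(),arm.current_force(),arm.current_tool_rot())
E
```

```text
pics
scene [[579.4484198820026, 0.0, 316.702158722586], [0.0, 579.4484198820026, 231.45562358227392], [0.0, 0.0, 1.0]] [[0.5019, -0.7295, 0.4646, -0.0036], [-0.8649, -0.4225, 0.271, -0.3154], [-0.0014, -0.5378, -0.843, 1.0868], [0.0, 0.0, 0.0, 1.0]]
side [[521.4147111519837, 0.0, 325.5347774376354], [0.0, 521.4147111519837, 241.58941565360885], [0.0, 0.0, 1.0]] [[0.1818, -0.5524, 0.8135, -0.3788], [-0.9833, -0.0979, 0.1532, -0.1847], [-0.005, -0.8278, -0.561, 0.7208], [0.0, 0.0, 0.0, 1.0]]
0.0188 0.1 [-0.74919178  0.41522217 -0.24554822] [[-9.51171274e-01  3.08663261e-01 -4.45872526e-04]
 [ 3.08663567e-01  9.51170704e-01 -1.04604662e-03]
 [ 1.01224724e-04 -1.13259410e-03 -9.99999353e-01]]
```

View pics/scene0.png

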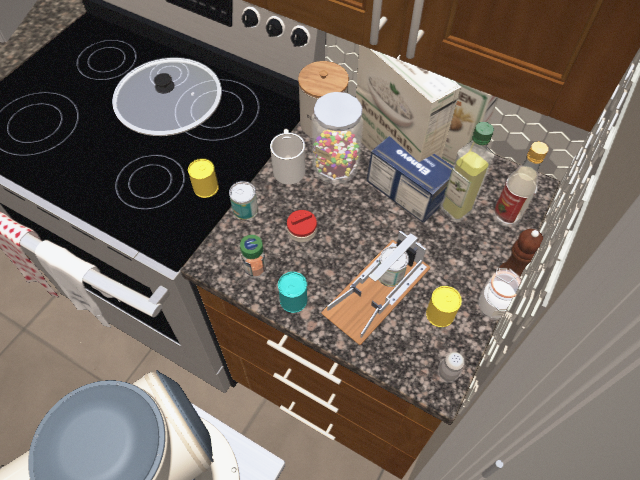

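View pics/side0.png

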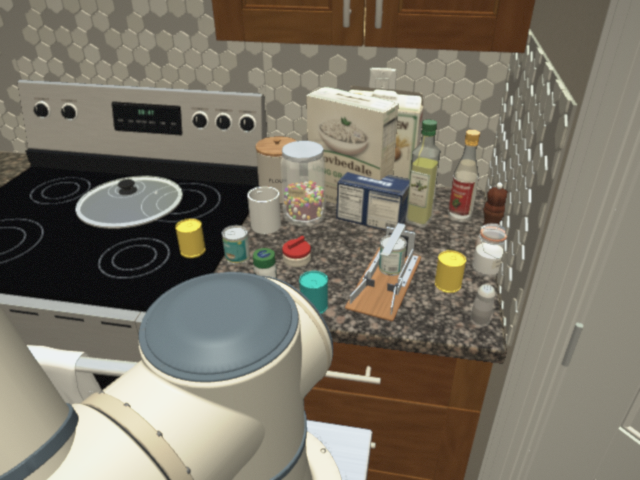

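The loose tin candidates are the labelled steel tin at scene (243,200) / side (235,244), the turquoise tin at scene (293,292), and the yellow tins at scene (203,178) and (445,306). Only the first matches the tin in the rack at scene (395,262), and turquoise and yellow are excluded. I'll confirm it in an enlarged crop that also shows the rack.

```bash
python3 - <<'E'
import cv2,numpy as np
s=cv2.imread("pics/scene0.png"); d=cv2.imread("pics/side0.png")
A=cv2.resize(s[225:345,315:435],(400,400),interpolation=cv2.INTER_CUBIC)   # x3.333
B=cv2.resize(d[215:325,340:430],(327,400),interpolation=cv2.INTER_CUBIC)  # x3.636
C=cv2.resize(s[175:225,218:268],(200,200),interpolation=cv2.INTER_CUBIC)  # x4
D=cv2.resize(d[220:270,210:260],(200,200),interpolation=cv2.INTER_CUBIC)
o=np.zeros((600,727,3),np.uint8); o[:400,:400]=A; o[:400,400:]=B; o[400:,:200]=C;o[400:,200:400]=D
cv2.imwrite("pics/crop1.png",o)
E
```

```text
(no output)
```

View pics/crop1.png

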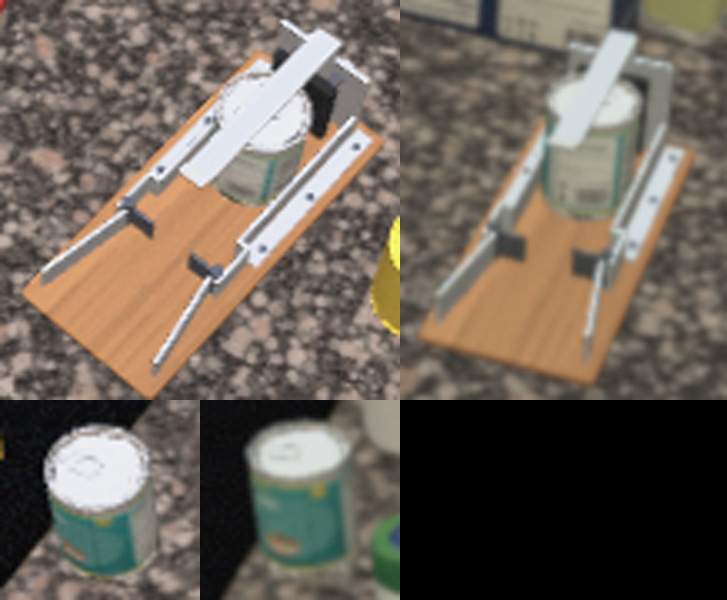

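The crop confirms it: a steel tin with a teal paper label, like the tin in the rack, with its rim centre at scene (242.3,192.5) and side (234.7,232.8). Rack board front corners are at scene (322.2,313.2)/(360,342.6) and side (345.5,307.7)/(392.8,320.3). Next I triangulate.

```bash
cat > h.py <<'E'
from rig import arm
import numpy as np, cv2
def cal(n):
    c=arm.get_calibration(n); return np.array(c["intrinsics"]),np.array(c["cam_to_world"])
def ray(c,uv):
    K,T=c; d=T[:3,:3]@np.linalg.solve(K,[uv[0],uv[1],1.]); return T[:3,3],d/np.linalg.norm(d)
def tri(obs):
    A=np.zeros((3,3));b=np.zeros(3)
    for c,uv in obs:
        o,d=ray(c,uv);P=np.eye(3)-np.outer(d,d);A+=P;b+=P@o
    x=np.linalg.solve(A,b)
    return x,[round(1e3*np.linalg.norm(np.cross(x-ray(c,uv)[0],ray(c,uv)[1])),1) for c,uv in obs]
def onz(c,uv,z):
    o,d=ray(c,uv); return o+d*(z-o[2])/d[2]
def proj(c,p):
    K,T=c; q=K@(T[:3,:3].T@(np.asarray(p)-T[:3,3])); return q[:2]/q[2]
def rotz(a):  # tool down, closing axis y at angle a (rad) +90deg: x-axis at angle a
    c,s=np.cos(a),np.sin(a); return np.array([[c,s,0],[s,-c,0],[0,0,-1.]])
E
python3 - <<'E'
from h import *
S,D=cal("scene"),cal("side")
np.set_printoptions(precision=4,suppress=True)
P={"tin":((242.3,192.5),(234.7,232.8)),"FL":((322.2,313.2),(345.5,307.7)),"FR":((360,342.6),(392.8,320.3)),"BR":((429.6,267),(420.6,256.8)),
"keepL":((315+182/3.333,225+176/3.333),(340+152/3.633,215+136/3.636)),"keepR":((315+207/3.333,225+186/3.333),(340+178/3.633,215+146/3.636)),
"spice":((252,243),(264,257)),"timer":((302,220),(296,248)),"shaker":((455,358),(486,291)),"turq":((293,282),(314,281)),"yel":((445,297),(451,259)),"yel2":((203,168),(190,227))}
for k,(a,b) in P.items(): print(k,*tri([(S,a),(D,b)]))
c=cal("wrist"); print(c[0][0,0],np.linalg.inv(np.block([[arm.current_tool_rot(),arm.current_ee_pos()[:,None]],[np.zeros((1,3)),np.ones((1,1))]]))@c[1])
E
```

```text
tin [0.5623 0.2025 0.0709] [np.float64(0.9), np.float64(0.9)]
FL [ 0.4285 -0.0748  0.0038] [np.float64(1.1), np.float64(1.1)]
FR [ 0.4121 -0.172   0.0004] [np.float64(0.5), np.float64(0.5)]
BR [ 0.6357 -0.2204  0.0049] [np.float64(0.5), np.float64(0.5)]
keepL [ 0.4991 -0.138   0.1021] [np.float64(1.5), np.float64(1.5)]
keepR [ 0.5052 -0.1524  0.0928] [np.float64(1.1), np.float64(1.1)]
spice [0.4555 0.1024 0.092 ] [np.float64(0.7), np.float64(0.7)]
timer [0.5907 0.0684 0.026 ] [np.float64(0.2), np.float64(0.2)]
shaker [ 0.4439 -0.3445  0.0755] [np.float64(0.1), np.float64(0.1)]
turq [ 0.435  -0.0059  0.0604] [np.float64(1.3), np.float64(1.3)]
yel [ 0.5533 -0.2803  0.0656] [np.float64(0.7), np.float64(0.7)]
yel2 [0.5783 0.3196 0.064 ] [np.float64(0.4), np.float64(0.4)]
400.1419882453172 [[ 0.0008 -0.9602 -0.2793  0.0799]
 [ 1.      0.0007  0.0003  0.0008]
 [-0.0001 -0.2793  0.9602 -0.1708]
 [ 0.      0.      0.      1.    ]]
```

```bash
python3 - <<'E'
from h import *
import json
a=np.radians(-12.2); ex=np.array([np.cos(a),np.sin(a),0]); ey=np.array([-np.sin(a),np.cos(a),0]); O=np.array([.499,-.140,0])
R=rotz(a+np.pi); C={}
def shot(n,p):
    arm.move_to(p,R); arm.sleep(.3); c=cal("wrist"); im=arm.snapshot("wrist"); cv2.imwrite(f"pics/{n}.png",im[:,:,::-1]); C[n]=[c[0].tolist(),c[1].tolist()]
    print(n,arm.current_ee_pos(),arm.current_t(),arm.current_joint_positions())
shot("w0",[.5623,.2025,.20])
shot("w1",O-.03*ex-.04*ey+[0,0,.2])
shot("w2",O+.03*ex+.04*ey+[0,0,.2])
shot("w3",[.5623,.16,.2])
json.dump(C,open("C.json","w"))
o=np.zeros((480,640*2,3),np.uint8)
cv2.imwrite("pics/v1.png",cv2.resize(np.hstack([cv2.imread("pics/w0.png"),cv2.imread("pics/w3.png")]),(800,300),interpolation=cv2.INTER_AREA))
E
```

```text
w0 [0.5622364  0.2027757  0.20001571] 2.4 [ 1.41091403e+01  2.68408437e+01  8.21240032e+01  4.07812665e-04
  7.10311381e+01 -6.37137353e+01]
w1 [ 0.46142738 -0.17243615  0.19998018] 4.1917 [-2.74408516e+01  1.86241920e+01  9.64137093e+01  1.07014281e-03
  6.49618548e+01 -1.05277435e+02]
w2 [ 0.53642352 -0.10778845  0.2001377 ] 5.025 [-1.76151114e+01  2.28678991e+01  8.92018683e+01 -2.05371341e-04
  6.79246474e+01 -9.53572145e+01]
w3 [0.56242468 0.15933109 0.20003386] 6.4167 [ 9.96735401e+00  2.58062899e+01  8.40017534e+01 -3.82988414e-03
  7.01910685e+01 -6.77782093e+01]
```

View pics/w1.png

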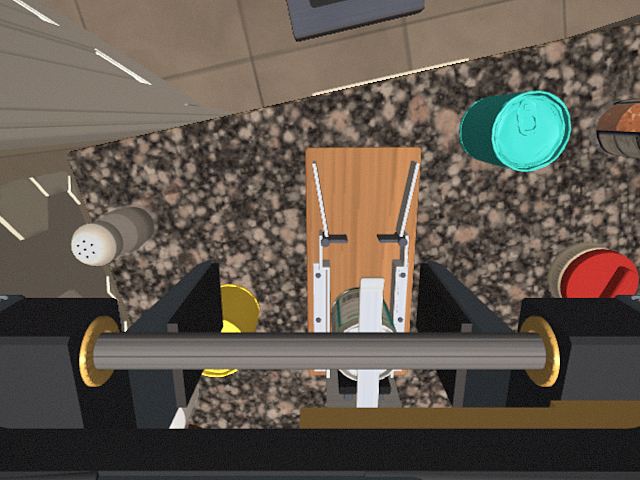

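View pics/w2.png

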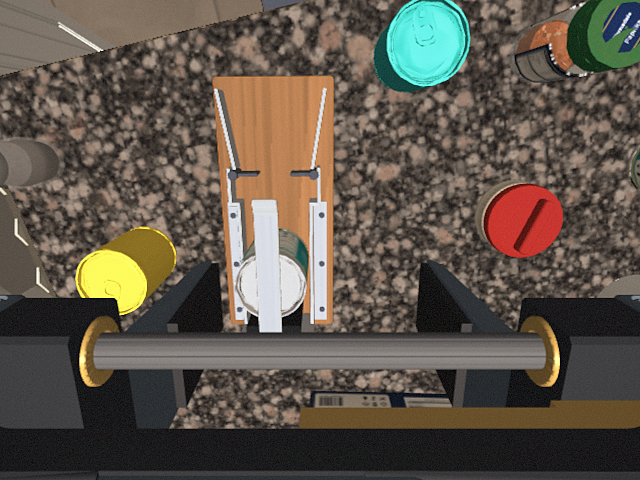

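View pics/v1.png

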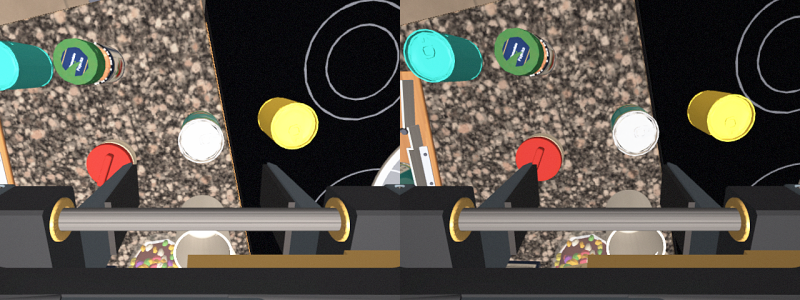

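Wrist views: the rack is nearly aligned with the tool. Hinges are at w1 (325,241)/(403,240) and w2 (232,174)/(315,174). The tin rim is at w0 about (322,224) and w3 about (376,213). I'll refine in an enlarged crop and fit the tin rims by contour.

```bash
python3 - <<'E'
import cv2,numpy as np
a=cv2.imread("pics/w1.png")[140:340,297:430]; b=cv2.imread("pics/w2.png")[68:268,206:339]
o=np.hstack([cv2.resize(i,(399,600),interpolation=cv2.INTER_CUBIC) for i in (a,b)])
cv2.imwrite("pics/crop2.png",o)
for n,(u,v) in {"w0":(322,224),"w3":(376,213)}.items():
    im=cv2.imread(f"pics/{n}.png"); y0,x0=v-50,u-50; r=im[y0:y0+100,x0:x0+100]
    hsv=cv2.cvtColor(r,cv2.COLOR_BGR2HSV); m=((hsv[...,1]<45)&(hsv[...,2]>190)).astype(np.uint8)
    m=cv2.morphologyEx(m,cv2.MORPH_OPEN,np.ones((3,3)));cs,_=cv2.findContours(m,0,cv2.CHAIN_APPROX_NONE); c=max(cs,key=cv2.contourArea)
    (x,y),ax,_=cv2.fitEllipse(cv2.convexHull(c)); print(n,x+x0,y+y0,ax)
E
```

```text
w0 321.18605041503906 225.07003784179688 (71.3981704711914, 73.9908218383789)
w3 374.829532623291 212.59871673583984 (68.24422454833984, 74.04866790771484)
```

View pics/crop2.png

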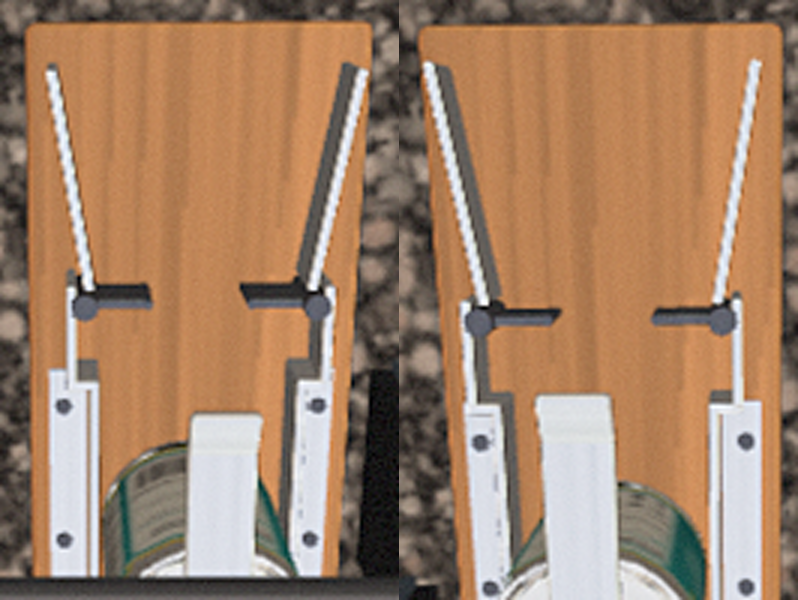

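The crop shows the corners, hinges, rail ends and keeper tip clearly. In crop px /3 plus offset, w1 has hinges (325.7,241.7)/(402.7,241.7), and w2 has (233.3,175)/(313.7,175). Flaps are shut and the lane is free.

```bash
python3 - <<'E'
from h import *
import json
np.set_printoptions(precision=4,suppress=True)
C={k:(np.array(v[0]),np.array(v[1])) for k,v in json.load(open("C.json")).items()}
P={"FR":((305.7,148.3),(213,77)),"FL":((421.3,148),(333.3,76.7)),"hR":((325.7,241.7),(233.3,175)),"hL":((402.7,241.7),(313.7,175)),
"kR":((360.7,278.7),(252,200.3)),"kL":((384.3,278.7),(276.7,200.3)),"rR":((314,162),(216,89.3)),"rL":((417.7,163.3),(325,88.7))}
X={}
for k,(a,b) in P.items():
    X[k],r=tri([(C["w1"],a),(C["w2"],b)]); print(k,X[k],r)
t,r=tri([(C["w0"],(321.19,225.07)),(C["w3"],(374.83,212.6))]); print("tin",t,r)
for k in("w0","w3"): print(onz(C[k],dict(w0=(321.19,225.07),w3=(374.83,212.6))[k],.072))
# fixed-height averaging; rack frame fit
H={"FR":(-81,-52,8),"FL":(-81,52,8),"hR":(0,-34,None),"hL":(0,34,None),"kR":(None,-9,94),"kL":(None,9,94),"rR":(-68,-42,30),"rL":(-68,42,30)}
from scipy.optimize import least_squares
ks=["FR","FL","hR","hL"]
def f(p):
    e=[]
    for k in ks:
        x,y,z=H[k]; z=.030 if z is None else z/1e3
        c,s=np.cos(p[2]),np.sin(p[2]); w=[p[0]+(c*x-s*y)/1e3,p[1]+(s*x+c*y)/1e3,z]
        for n,uv in zip(("w1","w2"),P[k]): e+=list(proj(C[n],w)-uv)
    return e
s=least_squares(f,[.499,-.14,-.21]); print("rack",s.x[:2],np.degrees(s.x[2]),np.round(s.fun,1))
c,q=np.cos(s.x[2]),np.sin(s.x[2])
for k in X:
    d=X[k][:2]-s.x[:2]; print(k,np.round(1e3*np.array([c*d[0]+q*d[1],-q*d[0]+c*d[1],X[k][2]]),1))
E
```

```text
FR [ 0.4067 -0.1718  0.0048] [np.float64(0.2), np.float64(0.2)]
FL [ 0.4282 -0.071   0.0064] [np.float64(0.1), np.float64(0.1)]
hR [ 0.4887 -0.1712  0.0299] [np.float64(0.1), np.float64(0.1)]
hL [ 0.503  -0.1043  0.0304] [np.float64(0.2), np.float64(0.2)]
kR [ 0.5033 -0.1484  0.0921] [np.float64(0.1), np.float64(0.1)]
kL [ 0.5069 -0.1312  0.0925] [np.float64(0.0), np.float64(0.0)]
rR [ 0.4186 -0.167   0.025 ] [np.float64(0.6), np.float64(0.6)]
rL [ 0.4375 -0.0806  0.0278] [np.float64(0.0), np.float64(0.0)]
tin [0.5649 0.2049 0.0613] [np.float64(0.3), np.float64(0.3)]
[0.5625 0.2054 0.072 ]
[0.5618 0.2039 0.072 ]
rack [ 0.4964 -0.1379] -11.9659144180404 [-0.3 -0.2 -1.4 -0.6  1.1 -0.2  1.  -0.8  0.1  0.7  0.3  0.6 -0.6  0.6
 -0.2  0.3]
FR [-80.7 -51.7   4.8]
FL [-80.6  51.3   6.4]
hR [ -0.6 -34.2  29.9]
hL [-0.5 34.3 30.4]
kR [ 9.  -8.8 92.1]
kL [ 8.9  8.7 92.5]
rR [-70.1 -44.6  25. ]
rL [-69.5  43.8  27.8]
```

Rack origin comes out at (0.4964,-0.1379), yaw -11.97°. The fit agrees with the given sizes: hinge tops 30 mm, hinges ±34 mm, keeper 92 mm against 94. Tin centre is (0.562,0.2045), top near 0.071 from the scene/side pair. Now the grasp.

```bash
cat >> h.py <<'E'
A=np.radians(-11.97); EX=np.array([np.cos(A),np.sin(A),0]); EY=np.array([-np.sin(A),np.cos(A),0]); O=np.array([.4964,-.1379,0]); R=rotz(A+np.pi)
def W(x,y,z): return O+(x*EX+y*EY)*1e-3+np.array([0,0,z*1e-3])   # rack mm -> world
def rk():
    p=np.array(arm.current_ee_pos())-O; return 1e3*np.array([p@EX,p@EY,p[2]])
def frc(n=8):
    fs=[]
    for _ in range(n): fs.append(arm.current_force()); arm.sleep(.01)
    f=np.mean(fs,0); return np.array([f@EX,f@EY,f[2]])
E
python3 - <<'E'
from h import *
np.set_printoptions(precision=2,suppress=True)
arm.move_to([.562,.2045,.12],R)
arm.move_l([.562,.2045,.031],feed=.12); arm.sleep(.2)
print(arm.current_ee_pos(),frc()); arm.grip(.045); arm.sleep(.2)
print("grip",arm.current_width(),arm.current_grasp_force(),frc(),rk())
arm.move_l([.562,.2045,.16],feed=.12); arm.sleep(.3)
print("lift",arm.current_width(),arm.current_grasp_force(),frc(),arm.current_ee_pos(),arm.current_t())
E
```

```text
[0.56 0.2  0.03] [ 0.01 -0.24 -0.11]
grip 0.05683120083113108 29.999966025352478 [-0.46  0.42 -0.17] [ -6.85 348.54  30.99]
lift 0.05704986342493226 29.999751448631287 [ 0.13 -0.17 -2.01] [0.56 0.2  0.16] 10.5083
```

```bash
python3 - <<'E'
from h import *
np.set_printoptions(precision=2,suppress=True)
arm.move_to(W(-42,0,160),R)
arm.move_l(W(-42,0,50),feed=.1); arm.move_l(W(-42,0,42),feed=.03); arm.sleep(.3)
b=frc(20); print("base",b,rk())
z=42
while z>36:
    z-=.4; arm.move_l(W(-42,0,z),feed=.02); arm.sleep(.08); f=frc()-b
    print(round(z,1),f)
    if f[2]>1.5: break
print(rk(),arm.current_width(),arm.current_t())
c=cal("wrist"); cv2.imwrite("pics/w4.png",arm.snapshot("wrist")[:,:,::-1])
s=arm.snapshot("scene")[:,:,::-1][180:350,300:470]; d=arm.snapshot("side")[:,:,::-1][190:340,325:450]
w=cv2.imread("pics/w4.png")
cv2.imwrite("pics/v2.png",np.hstack([cv2.resize(s,(400,400),interpolation=2),cv2.resize(d,(400,400),interpolation=2)]))
E
```

```text
base [ 0.12  0.1  -1.73] [-42.     0.    42.03]
41.6 [-0.23 -0.15 -0.1 ]
41.2 [-0.54 -0.36 -0.17]
40.8 [-0.1   0.07 -0.13]
40.4 [-0.07 -0.11 -0.26]
40.0 [-0.22 -0.12 -0.13]
39.6 [-0.3   0.14  0.11]
39.2 [-0.22 -0.14  0.03]
38.8 [-1.14  0.32  7.5 ]
[-41.9   -0.01  38.97] 0.056726954873667024 17.1583
```

View pics/v2.png

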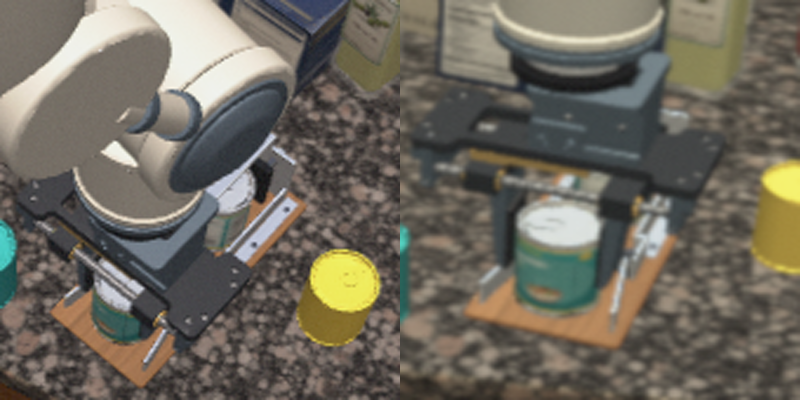

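The tin stands upright on the sill between the rails, with floor contact at TCP z ≈ 39.0 mm. Now I slide it in, with light contact and lateral compliance.

```bash
cat >> h.py <<'E'
def slide(x,y,z,xend,step,b,fstop,log=1,tlim=66):
    """step forward with lateral / vertical compliance; stop when push exceeds fstop"""
    k=0
    while x<xend-1e-6:
        x=min(x+step,xend); arm.move_l(W(x,y,z),feed=.03); arm.sleep(.04); f=frc(6)-b; k+=1
        if k%log==0: print(round(x,2),round(y,2),round(z,2),f)
        if -f[0]>fstop or arm.current_t()>tlim: print("stop",x,f); break
        if abs(f[1])>1.2: y+=np.clip(.1*f[1],-.4,.4)
        if f[2]>2.5: z+=.1
        elif f[2]<-1.0: z-=.05
    return x,y,z,f
E
python3 - <<'E'
from h import *
np.set_printoptions(precision=2,suppress=True)
b=np.array([.05,.0,-1.85])
arm.move_l(W(-42,0,39.1),feed=.02); arm.sleep(.1); print(frc()-b)
r=slide(-42,0,39.1,14,2,b,6)
print(r,rk(),arm.current_width(),arm.current_t())
E
```

```text
[-0.03  0.17  0.05]
-40 0 39.1 [ 0.08 -0.06 -0.07]
-38 0 39.1 [ 0.   -0.12 -0.13]
-36 0 39.1 [-0.03  0.12  0.39]
-34 0 39.1 [ 0.1  -0.3   0.49]
-32 0 39.1 [0.01 0.17 0.05]
-30 0 39.1 [-0.64 -0.11 -0.1 ]
-28 0 39.1 [-0.15 -0.15 -0.05]
-26 0 39.1 [-0.88 -0.11  0.71]
-24 0 39.1 [-1.02 -0.16  0.1 ]
-22 0 39.1 [-0.66  0.02 -0.02]
-20 0 39.1 [-0.38  0.19  0.31]
-18 0 39.1 [-0.54  0.    0.23]
-16 0 39.1 [-0.32  0.11 -0.08]
-14 0 39.1 [-0.49  0.07 -0.03]
-12 0 39.1 [-0.42 -0.36  0.08]
-10 0 39.1 [-0.3  -0.31  0.51]
-8 0 39.1 [-0.1  -0.49 -0.22]
-6 0 39.1 [ 0.08 -0.53  0.03]
-4 0 39.1 [-0.27 -0.55  0.21]
-2 0 39.1 [-0.35 -0.04  0.09]
0 0 39.1 [-0.05 -0.7  -0.42]
2 0 39.1 [ 0.31 -0.57 -0.15]
4 0 39.1 [ 0.58  0.01 -0.33]
6 0 39.1 [ 0.59 -0.35 -0.48]
8 0 39.1 [ 0.72  0.06 -0.66]
10 0 39.1 [ 0.58  0.06 -0.43]
12 0 39.1 [ 0.06  0.17 -0.55]
14 0 39.1 [ 0.35 -0.18 -0.38]
(14, 0, 39.1, array([ 0.35, -0.18, -0.38])) [14.16 -0.01 39.13] 0.056437079079671104 27.2917
```

```bash
python3 - <<'E'
from h import *
np.set_printoptions(precision=2,suppress=True)
b=np.array([.05,.0,-1.85])
x,y,z,f=slide(14,0,39.1,29,1.5,b,3.5)
if x>=29: x,y,z,f=slide(x,y,z,38,.4,b,6)
print(x,y,z,rk(),arm.current_width(),arm.current_t())
c=cal("wrist"); print(c[1].tolist()); cv2.imwrite("pics/w5.png",arm.snapshot("wrist")[:,:,::-1])
E
```

```text
15.5 0 39.1 [ 0.44  0.12 -0.05]
17.0 0 39.1 [0.39 0.05 0.07]
18.5 0 39.1 [ 0.48 -0.3  -0.11]
20.0 0 39.1 [ 0.69 -0.18 -0.09]
21.5 0 39.1 [-0.53 -1.43 -0.37]
23.0 -0.14 39.1 [-0.99 -0.75 -0.78]
24.5 -0.14 39.1 [-0.53 -0.13 -0.8 ]
26.0 -0.14 39.1 [-0.36 -0.06 -0.53]
27.5 -0.14 39.1 [-0.51  0.16  0.23]
29.0 -0.14 39.1 [-0.31 -0.04 -0.4 ]
29.4 -0.14 39.1 [-1.43  0.17  0.98]
29.8 -0.14 39.1 [-1.37 -0.01  0.5 ]
30.2 -0.14 39.1 [-1.25  0.32  0.05]
30.6 -0.14 39.1 [-0.69 -0.13 -0.31]
31.0 -0.14 39.1 [-0.82  0.32 -0.04]
31.4 -0.14 39.1 [-0.73 -0.27 -0.02]
31.8 -0.14 39.1 [-1.15 -1.01  0.22]
32.2 -0.14 39.1 [-1.02 -0.19  0.01]
32.6 -0.14 39.1 [-0.95 -0.25  0.04]
33.0 -0.14 39.1 [-3.76 -0.47  2.15]
33.4 -0.14 39.1 [-4.79 -1.44  2.9 ]
33.8 -0.29 39.2 [-5.52 -0.59  2.77]
34.2 -0.29 39.3 [-6.33 -0.56  1.95]
stop 34.19999999999998 [-6.33 -0.56  1.95]
34.19999999999998 -0.2866486683889311 39.300000000000004 [33.46 -0.2  39.11] 0.05712028966806642 35.15
[[0.20657311833209735, 0.9398694456630914, 0.2719797269862312, 0.4514429162579748], [0.9784311092157203, -0.19852647322909237, -0.057094692801624866, -0.12773920713559242], [0.000333618714620269, 0.27790765469157197, -0.9606077368845107, 0.21004556385194095], [0.0, 0.0, 0.0, 1.0]]
```

```bash
python3 - <<'E'
from h import *
im=cv2.imread("pics/w5.png")
K,T=cal("wrist")
for y in(-34,34): print(proj((K,T),W(-1.3,y,29)))
cv2.imwrite("pics/v3.png",cv2.resize(im[120:340,200:440],(655,600),interpolation=2))
E
```

```text
[244.56740014 218.50102381]
[390.57358541 218.60908597]
```

View pics/v3.png

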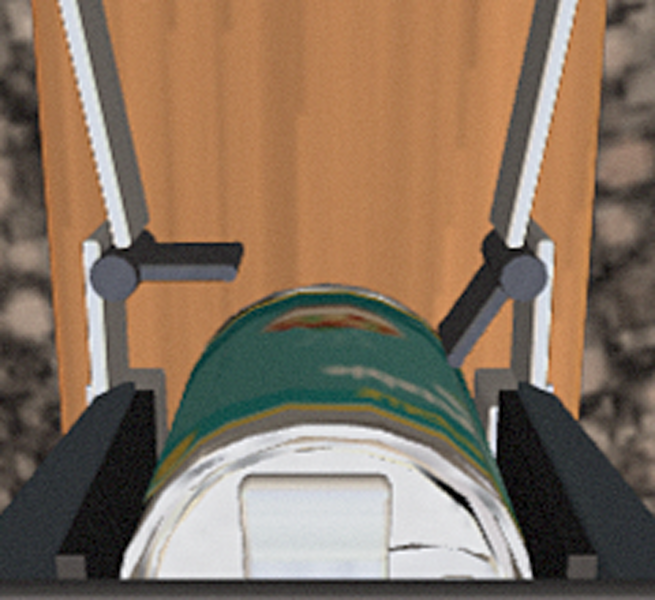

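The right flap is shut. The left flap (+y, crop (480,310)) still hangs on the tin. Push on in small steps, easing slightly toward -y, and watch that flap's shut position in the wrist image.

```bash
python3 - <<'E'
from h import *
np.set_printoptions(precision=2,suppress=True)
b=np.array([.05,.0,-1.85]); x,y,z=34.2,-.29,39.25
def flap():
    g=arm.snapshot("wrist"); r=g[213:219,354:376].reshape(-1,3).mean(0); l=g[213:219,260:282].reshape(-1,3).mean(0); return g,round(r[0]-r[2]),round(l[0]-l[2])
print(flap()[1:])
while 1:
    x+=.35; y=max(y-.12,-.9)
    arm.move_l(W(x,y,z),feed=.02); arm.sleep(.15); f=frc(6)-b; g,r,l=flap()
    print(round(x,2),round(y,2),rk(),f,r,l,arm.current_t())
    if f[2]>3.5: z+=.1
    if r<20 or -f[0]>12.5 or arm.current_t()>55: break
cv2.imwrite("pics/w6.png",g[:,:,::-1]); cv2.imwrite("pics/v4.png",cv2.resize(g[120:340,200:440,::-1],(436,400),interpolation=2))
E
```

```text
(104, 0)
34.55 -0.41 [33.5  -0.25 39.05] [-7.55 -0.18  3.65] 103 0 35.75
34.9 -0.53 [33.72 -0.34 39.12] [-8.27 -0.13  3.38] 102 -1 36.25
35.25 -0.65 [33.79 -0.43 39.07] [-9.5  -0.35  4.18] 99 -2 36.75
35.6 -0.77 [33.94 -0.48 39.12] [-9.87  0.57  4.25] -2 -2 37.25
```

View pics/v4.png

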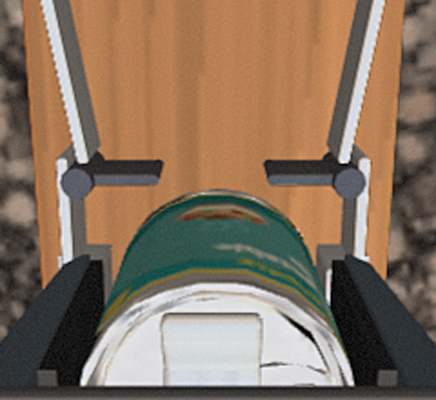

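Both flaps are shut (crop (130,172) and (295,172)) at about 9.9 N at the hand. I ease off a little, let go, retreat upwards and check.

```bash
python3 - <<'E'
from h import *
np.set_printoptions(precision=2,suppress=True)
b=np.array([.05,.0,-1.85])
arm.move_l(W(34.9,-.6,39.3),feed=.02); arm.sleep(.1); print(frc()-b)
arm.grip(.078); arm.sleep(.2); print(arm.current_width(),frc(),rk())
p=rk(); arm.move_l(W(p[0],p[1],120),feed=.08); arm.move_l(W(10,0,220),feed=.15); arm.sleep(.3)
w=arm.snapshot("wrist")[:,:,::-1]
arm.move_to(W(-40,200,230),R); arm.sleep(.3)
s=arm.snapshot("scene")[:,:,::-1]; print(arm.current_t(),frc())
o=np.hstack([cv2.resize(w[60:360,180:460],(420,450),interpolation=2),cv2.resize(s[220:350,315:425],(380,450),interpolation=2)])
cv2.imwrite("pics/v5.png",o); cv2.imwrite("pics/scene9.png",s)
s0=cv2.imread("pics/scene0.png")
for n,(u,v) in dict(spice=(252,250),timer=(302,223),shaker=(453,365)).items():
    a,c=s0[v-25:v+25,u-20:u+20],s[v-25:v+25,u-20:u+20]; print(n,cv2.absdiff(a,c).mean())
E
```

```text
[-7.92 -0.02  3.2 ]
0.0778873807950312 [ 0.18  0.14 -0.05] [34.89 -0.59 39.32]
41.9917 [-0.05  0.14  0.01]
spice 12.325
timer 15.532
shaker 13.187666666666667
```

View pics/v5.png

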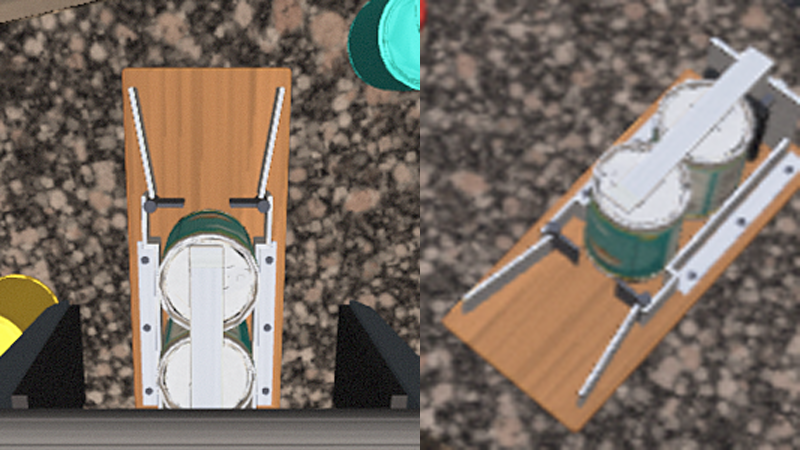

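Both tins stand upright in the lane, flaps shut behind the new tin (wrist crop (170,203)/(250,203)), and the robot is clear. The bystanders show only the same small image difference everywhere.

```bash
python3 -c "
from rig import arm
print(arm.sign_off())"
```

```text
the job is handed in; nothing more can be done
None
```

The tin is in the rack, pressed home with about 10 N measured at the hand; both flaps are shut behind it, it has been let go, and the job was handed in at about 42 s.

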